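Trace a raceway seam with a voltage tester and put it away

ROBOT

A 6-joint arm with a two-finger parallel gripper is mounted at the origin on the work surface. World frame = base frame: x ahead of the robot, y to its left, z up, the work surface at z = 0. Lengths are in m, angles in rad, forces in N, time in s.
With the tool pointing down it reaches from about 0.425 to 1.125 m from the base axis. Payload 14.9 kg.
Tool frame: the origin (TCP) lies midway between the tips of the shut fingers; the grasp point (between the pads) lies 19 mm behind it; z points along the fingers, y is the line along which they close (so a half turn about z gives the same grasp; the last joint's range is limited). The gripper opens to 91 mm and grips with 3 to 60 N. Pads are 32 mm wide; open, the fingers measure 118 mm over their backs; the gripper's body (76 mm by 178 mm) begins 60 mm behind the grasp point.
Start: joints at [-1.159, 0.379, 1.734, -0, 1.028, -0.033], TCP at [0.301, -0.632, 0.214] pointing down, gripper open.
Joint ranges: [-2.77, 2.77], [-0.74, 2.19], [0, 2.66], [-1.06, 4.2], [0.31, 2.87], [-3.08, 3.08]. Speed limits (rad/s): [1.89, 1.89, 2.39, 3.14, 3.14, 3.14].

INTERFACE

Orientations are given as a 3x3 rotation matrix whose columns are the frame's x, y, z axes.
In Python, from workcell import robot gives the robot as it stands.
- The arm moves only by the tool servo_tool, never from a script. Its argument "deltas" is a list of rows, each a list of 7 numbers: the turn, a rotation vector about the tool's x, y, z in degrees, then the shift along the tool's x, y, z in cm, then the opening in per cent of the stroke, from 0 (shut) to 100 (fully open). In form: [[wx, wy, wz, dx, dy, dz, gripper], ...]. A call has 1 to 12 rows; each row is the pose to reach, as a shift and turn from the pose commanded when the call began, along the tool's axes at that moment; what a row does not reach only later rows make up. A row lasts 1/8 s, in which the tool goes at most 62.5 mm and 10.7 degrees, less where a joint would pass 70% of its speed; a pose out of reach is approached as far as the arm can. A call with a gripper value outside its range is refused whole. The fingers move at their own pace and stop on an object; "newtons" is the grip in N (left out, the last holds). Time passes only in rows, so rows that repeat a pose let the fingers close. It gives the time, the measured TCP pose, the force, the opening and the grip force at its end, in the units of the state.
- robot.get_state(): the state, without advancing time (a new reading comes with each control period).
- robot.get_image(name): name is "scene" or "side" or "wrist"; returns the picture (384x512x3 uint8, red, green, blue); there is no depth.
- robot.camera_info(name): a dict with "camera_matrix" (3x3 intrinsics, pixels), "k1" (the pictures are not rectified: a ray, as slopes to the right and down, at radius r is drawn at 1 + k1 r^2 times it, then the intrinsics apply), "rvec" (rotation vector, rad) and "tvec" (3), from world to camera coordinates, as OpenCV has them. Camera axes: x right, y down, z forward; pixel columns grow to the right and rows downward; lengths in m; the calibration is good to about 2 mm. A picture is of the moment at which its call begins: read the wrist's pose just before it. camera_info takes no time and is no camera call; for the wrist camera it gives the pose at the moment of the call.
- robot.sign_off(): hands the job in; it is judged then, once.
The state is a dict: "clock": time; "joint_pos": joint angles; "joint_vel": joint speeds; "joint_torque": joint torques, N m; "tcp_pos": TCP position; "eef_rot": TCP orientation; "ft_force": force on the tool from outside, world axes, zero at the start; "moment": the same for the moment, N m; "grip_width": opening from 0.0 (shut) to 1.0 (fully open); "grasp_force": force on a finger pad.
Only numpy, scipy, OpenCV 4.12 (cv2) and the standard library are available. Lean on these libraries where they do the work, as an engineer would, in place of code of your own. Each camera call takes 0.05 s, during which the arm holds its last target. There are 200 camera calls.

TASK

Take the voltage tester pen out of the pink organiser's open tray and guide its tip slowly, touching or almost touching, along the seam of the steel raceway in one unbroken pass without lifting off, from beside the square socket, round both corners, up to the round junction box. Then lay the tester back in the tray and push the tray fully home. Do not press hard on the raceway, and leave the other things on the shelf where they are.

Things in the scene. Friction and masses are not known exactly. Their poses are not given: they have to be found in the camera images.
- tester: Grey voltage tester pen, 150 mm long, 60 g. Origin on its underside; own x towards the tip, z up as it lies. Flat-sided handle 20 x 20 mm, x = -70 to 34 mm; neck 15 mm across to 60; round-ended nose 8 mm across to the tip at x = 80, z = 10. Clip on top of x = -69 to -19, to z = 25. Starts lying across the open tray, nose towards the organiser's +y. Dipped about 40 degrees it reaches the seam.
- tester_tip (a point): Tip of the tester's sensing nose, on the pen's axis, 80 mm ahead of the tester's origin and 10 mm above its underside.
- tester_mid (a point): Point on the pen's axis in the handle, 90 mm behind the tip, at the balance point; 10 mm above the underside.
- raceway: Bare galvanised cable raceway fixed to the shelf, Z-shaped, 40 mm wide, 20 high. Origin: middle of the run, on the shelf; z up. Open 3 mm seam along the middle of its cover, z = 20: (x, y) = (-30, 110), (-30, 0), (30, 0), (30, -110) mm. The tester senses the wire only there and only below 80 mm/s. It steps round a grey capped drain stub, 60 mm across at the foot, 40 high, at (47, 62).
- seam_end_a (a point): End of the seam at the raceway's +y box, on the cover's top: (-30, 110, 20) mm from the raceway's origin.
- seam_corner_a (a point): Corner of the seam next to end a: (-30, 0, 20) mm.
- seam_corner_b (a point): Corner of the seam next to end b: (30, 0, 20) mm.
- seam_end_b (a point): End of the seam at the raceway's -y box: (30, -110, 20) mm.
- socket_box: White square wall-socket box, 86 x 86 mm, 32 mm high, with plug holes in its top; fixed at either end of the raceway (which end varies), its near face 110 mm from the middle. Origin: centre of its underside.
- junction_box: White round blank junction box, 86 mm across, 31 mm high, two screws in its lid; fixed at the other end of the raceway. Origin: centre of its underside.
- organiser: Pink plastic drawer organiser fixed to the shelf, outer size 180 (x) x 226 (y) x 62 mm with a 6 mm rim on top; one tray slides out at its front, its own -x side. Origin: centre of its underside. Front edge of the housing at x = -90 mm.
- tray (a joint): How far the sliding tray is pulled out along the organiser's -x, in m: 0 fully home, 0.158 at its stop. It starts some 0.14 out, moves with about 1 to 2 N and stays where it is left. Nothing latches.
- tray_floor (a point): Centre of the tray's inner floor (10 mm above the shelf), axes as the organiser's. Inside the tray is 162 (x) x 202 (y) mm, side walls 34 mm above the floor, front panel 6 mm thick. What is outside the housing is open from above.
- tray_front (a point): Centre of the outer face of the tray's front panel, 36 mm above the shelf; the panel is 214 mm wide and reaches from 6 to 55 mm above the shelf. Push here along the organiser's +x. With the tray home it stands flush with the housing's front edge.
- jar: Glass storage jar with wire lever lid, 96 mm across, 127 mm high; bystander. Origin: centre of its underside.
- measuring_cup: Yellow plastic measuring cup, 80 mm across, 72 mm high, handle to its +x; bystander.
- peg_tin: Open steel tin of clothes pegs, 104 mm across, about 115 mm high with the pegs; bystander.
- tub: Closed green plastic tub, 114 x 159 x 83 mm; bystander.
- tape_roll: Roll of black insulating tape lying flat beside the raceway, 64 mm across, 18 mm high; bystander.
- screwdriver: Screwdriver lying on the shelf on the robot's side of the raceway; bystander.
- clothes_peg: Wooden clothes peg 72 mm long, 16 mm high, lying on the shelf; bystander.
Things that resemble listed ones, but are neither listed nor needed, are in the scene too. Leave any red look-alike of the tester alone.

How it is judged:
On the way, in this order (a step that is already met when the one before it is completed fails the run):
1. tester tip on or just above the seam at the seam's start, beside the socket (((horizontal distance between socket_box and seam_end_a below 0.08 m and (x of tester_tip in the frame of raceway between -0.038 and -0.022 m and y of tester_tip in the frame of raceway between 0.08 and 0.114 m and z of tester_tip in the frame of raceway between 0.012 and 0.029 m)) or (horizontal distance between socket_box and seam_end_b below 0.08 m and (x of tester_tip in the frame of raceway between 0.022 and 0.038 m and y of tester_tip in the frame of raceway between -0.114 and -0.08 m and z of tester_tip in the frame of raceway between 0.012 and 0.029 m)))), for 0.05 s.
2. tester tip on or just above the seam at a third along the first leg (((horizontal distance between socket_box and seam_end_a below 0.08 m and (x of tester_tip in the frame of raceway between -0.038 and -0.022 m and y of tester_tip in the frame of raceway between 0.057 and 0.073 m and z of tester_tip in the frame of raceway between 0.012 and 0.029 m)) or (horizontal distance between socket_box and seam_end_b below 0.08 m and (x of tester_tip in the frame of raceway between 0.022 and 0.038 m and y of tester_tip in the frame of raceway between -0.073 and -0.057 m and z of tester_tip in the frame of raceway between 0.012 and 0.029 m)))), for 0.05 s.
3. tester tip on or just above the seam at two thirds along the first leg (((horizontal distance between socket_box and seam_end_a below 0.08 m and (x of tester_tip in the frame of raceway between -0.038 and -0.022 m and y of tester_tip in the frame of raceway between 0.024 and 0.04 m and z of tester_tip in the frame of raceway between 0.012 and 0.029 m)) or (horizontal distance between socket_box and seam_end_b below 0.08 m and (x of tester_tip in the frame of raceway between 0.022 and 0.038 m and y of tester_tip in the frame of raceway between -0.04 and -0.024 m and z of tester_tip in the frame of raceway between 0.012 and 0.029 m)))), for 0.05 s.
4. tester tip on or just above the seam at the first corner (((horizontal distance between socket_box and seam_end_a below 0.08 m and (x of tester_tip in the frame of raceway between -0.038 and -0.022 m and y of tester_tip in the frame of raceway between -0.008 and 0.008 m and z of tester_tip in the frame of raceway between 0.012 and 0.029 m)) or (horizontal distance between socket_box and seam_end_b below 0.08 m and (x of tester_tip in the frame of raceway between 0.022 and 0.038 m and y of tester_tip in the frame of raceway between -0.008 and 0.008 m and z of tester_tip in the frame of raceway between 0.012 and 0.029 m)))), for 0.05 s.
5. tester tip on or just above the seam at the middle of the cross step (((horizontal distance between socket_box and seam_end_a below 0.08 m and (x of tester_tip in the frame of raceway between -0.008 and 0.008 m and y of tester_tip in the frame of raceway between -0.008 and 0.008 m and z of tester_tip in the frame of raceway between 0.012 and 0.029 m)) or (horizontal distance between socket_box and seam_end_b below 0.08 m and (x of tester_tip in the frame of raceway between -0.008 and 0.008 m and y of tester_tip in the frame of raceway between -0.008 and 0.008 m and z of tester_tip in the frame of raceway between 0.012 and 0.029 m)))), for 0.05 s.
6. tester tip on or just above the seam at the second corner (((horizontal distance between socket_box and seam_end_a below 0.08 m and (x of tester_tip in the frame of raceway between 0.022 and 0.038 m and y of tester_tip in the frame of raceway between -0.008 and 0.008 m and z of tester_tip in the frame of raceway between 0.012 and 0.029 m)) or (horizontal distance between socket_box and seam_end_b below 0.08 m and (x of tester_tip in the frame of raceway between -0.038 and -0.022 m and y of tester_tip in the frame of raceway between -0.008 and 0.008 m and z of tester_tip in the frame of raceway between 0.012 and 0.029 m)))), for 0.05 s.
7. tester tip on or just above the seam at a third along the last leg (((horizontal distance between socket_box and seam_end_a below 0.08 m and (x of tester_tip in the frame of raceway between 0.022 and 0.038 m and y of tester_tip in the frame of raceway between -0.04 and -0.024 m and z of tester_tip in the frame of raceway between 0.012 and 0.029 m)) or (horizontal distance between socket_box and seam_end_b below 0.08 m and (x of tester_tip in the frame of raceway between -0.038 and -0.022 m and y of tester_tip in the frame of raceway between 0.024 and 0.04 m and z of tester_tip in the frame of raceway between 0.012 and 0.029 m)))), for 0.05 s.
8. tester tip on or just above the seam at two thirds along the last leg (((horizontal distance between socket_box and seam_end_a below 0.08 m and (x of tester_tip in the frame of raceway between 0.022 and 0.038 m and y of tester_tip in the frame of raceway between -0.073 and -0.057 m and z of tester_tip in the frame of raceway between 0.012 and 0.029 m)) or (horizontal distance between socket_box and seam_end_b below 0.08 m and (x of tester_tip in the frame of raceway between -0.038 and -0.022 m and y of tester_tip in the frame of raceway between 0.057 and 0.073 m and z of tester_tip in the frame of raceway between 0.012 and 0.029 m)))), for 0.05 s.
9. tester tip on or just above the seam at the seam's end, beside the round junction box (((horizontal distance between socket_box and seam_end_a below 0.08 m and (x of tester_tip in the frame of raceway between 0.022 and 0.038 m and y of tester_tip in the frame of raceway between -0.114 and -0.08 m and z of tester_tip in the frame of raceway between 0.012 and 0.029 m)) or (horizontal distance between socket_box and seam_end_b below 0.08 m and (x of tester_tip in the frame of raceway between -0.038 and -0.022 m and y of tester_tip in the frame of raceway between 0.08 and 0.114 m and z of tester_tip in the frame of raceway between 0.012 and 0.029 m)))), for 0.05 s.
At the end, for the whole second after the job is handed in: Tray home (under 6 mm open), tester lying flat in it, released and at rest; on the way its tip passed, in order from socket to junction box, within 8 mm sideways and 9 mm in height of seam points about every 30 mm, both corners included, the first and last within 30 mm of the boxes (value of joint tray below 0.006 m and x of tester_mid in the frame of tray_floor between -0.078 and 0.078 m and y of tester_mid in the frame of tray_floor between -0.08 and 0.08 m and z of tester_mid in the frame of tray_floor between 0 and 0.02 m and angle between tester's own x axis and vertical between 1.4 and 1.74 rad and linear speed of tester below 0.01 m/s); the robot touches nothing.
It fails at once if the tip moves faster than 80 mm/s while at the seam (tip over the raceway, no higher than 9 mm above the cover, more than 30 mm from both ends) (x of tester_tip in the frame of raceway between -0.045 and 0.045 m and y of tester_tip in the frame of raceway between -0.08 and 0.08 m and z of tester_tip in the frame of raceway between 0 and 0.029 m and linear speed of tester above 0.08 m/s).
It fails at once if the tip lifts off between the two ends: it is 14 to 30 mm above the seam more than 40 mm away from both ends ((x of tester_tip in the frame of raceway between -0.038 and -0.022 m and y of tester_tip in the frame of raceway between -0.008 and 0.07 m and z of tester_tip in the frame of raceway between 0.034 and 0.05 m) or (x of tester_tip in the frame of raceway between -0.038 and 0.038 m and y of tester_tip in the frame of raceway between -0.008 and 0.008 m and z of tester_tip in the frame of raceway between 0.034 and 0.05 m) or (x of tester_tip in the frame of raceway between 0.022 and 0.038 m and y of tester_tip in the frame of raceway between -0.07 and 0.008 m and z of tester_tip in the frame of raceway between 0.034 and 0.05 m)).
It fails at once if the tester is pressed on the raceway with more than 20 N (contact force between tester and raceway above 20 N).
It fails at once if a bystander is shifted by more than 25 mm (distance of any of jar, measuring_cup, peg_tin, tub, tape_roll, screwdriver, clothes_peg from where it was at the start of the episode above 0.025 m).
It also fails if it takes over 72 s, if anything falls off the work surface, if the arm or the gripper's body presses on something with over 40 N, if the wrist force passes 120 N, or if a joint passes its speed limit or range.

## Working session

There is one attempt and no reset: what is moved stays moved. The work goes in short steps, Python scripts to look and compute and a tool call to move; the robot and the scene stay as the last step left them, time stands still between calls to the robot, and variables do not carry over. Pictures are saved under pics/ and viewed, at most 10 in all, crops included, and the job is handed in when it is done.

Besides the shell and the picture viewer there is one more tool, called after "Emit:" as a command line: name --pt "numbers of a row" for each row, then --argument value for the rest. servo_tool: Moves the arm, as the interface text tells. Its arguments: {"type":"object","properties":{"deltas":{"type":"array"},"newtons":{"type":"number"}},"required":["deltas"]}

```bash
mkdir -p pics; cat > h.py <<'E'
import numpy as np, cv2
from workcell import robot
def cam(n):
    c=robot.camera_info(n); return c['camera_matrix'],c['k1'],cv2.Rodrigues(np.array(c['rvec'],float))[0],np.array(c['tvec'],float).ravel()
def shot(n,f=None):
    c=cam(n); im=robot.get_image(n)
    if f: cv2.imwrite(f'pics/{f}.png',im[:,:,::-1])
    return im,c
def dist(c): return np.array([c[1],0,0,0,0],float)
def ray(c,uv):
    K,k,R,t=c; p=cv2.undistortPoints(np.array(uv,float).reshape(-1,1,2),np.array(K,float),dist(c)).reshape(-1,2)
    d=np.c_[p,np.ones(len(p))]@R; return -R.T@t,d
def onz(c,uv,z):
    o,d=ray(c,uv); return o+d*((z-o[2])/d[:,2])[:,None]
def proj(c,P):
    return cv2.projectPoints(np.array(P,float).reshape(-1,1,3),cv2.Rodrigues(c[2])[0],c[3],np.array(c[0],float),dist(c))[0].reshape(-1,2)
E
python3 - <<'E'
from h import *
a,c=shot('scene','s0');b,d=shot('side','d0')
w,e=shot('wrist','w0')
cv2.imwrite('pics/m0.png',np.vstack([np.hstack([cv2.resize(a,(400,300)),cv2.resize(w,(400,300))])])[:,:,::-1])
for x in(c,d,e): print(x[0],x[1],-x[2].T@x[3],x[2][2])
E
```

```text
[[357.25487748   0.         254.72472724]
 [  0.         357.25487748 193.3570451 ]
 [  0.           0.           1.        ]] -0.05636332642832539 [ 1.21635281 -0.12229817  0.62690429] [-0.75521392  0.20340146 -0.623121  ]
[[364.28122713   0.         252.16884497]
 [  0.         364.28122713 189.08594105]
 [  0.           0.           1.        ]] -0.11862977220916367 [0.46871936 0.936932   0.79943906] [ 0.07262612 -0.77546058 -0.62720518]
[[281.98162585   0.         254.96084302]
 [  0.         281.98162585 192.59784015]
 [  0.           0.           1.        ]] -0.05387610152971229 [ 0.37639827 -0.59492362  0.38217817] [-0.26556668 -0.12589392 -0.95583736]
```

View pics/s0.png

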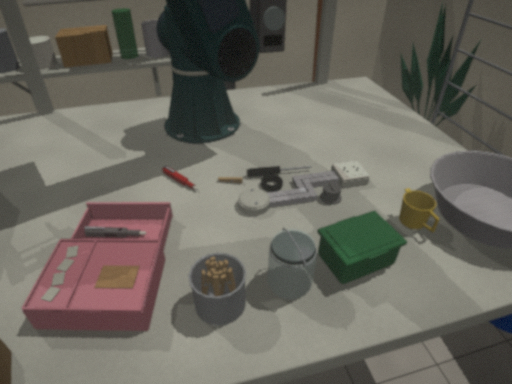

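View pics/d0.png

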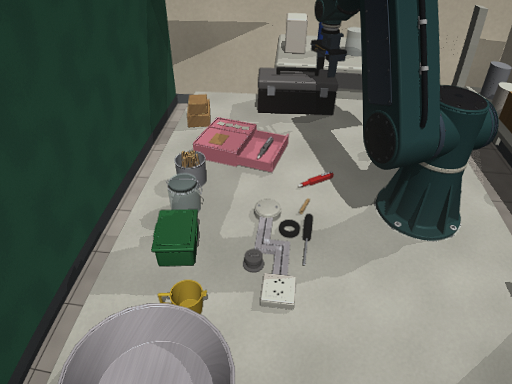

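The scene view shows the open tray with the tester at about (115,232), the raceway between the round box (253,200) and the socket (350,173). The side view shows the round box (267,209), the socket (279,290), the drain stub (254,259) and the tester (265,148). I'll enlarge these areas.

```bash
python3 - <<'E'
from h import *
a=cv2.imread('pics/s0.png');b=cv2.imread('pics/d0.png')
def cr(i,x,y,w,h,s):
    o=cv2.resize(i[y:y+h,x:x+w],(w*s,h*s),interpolation=cv2.INTER_CUBIC)
    for k in range(0,w,10): cv2.line(o,(k*s,0),(k*s,4 if k%50 else 10),(0,0,255),1)
    for k in range(0,h,10): cv2.line(o,(0,k*s),(4 if k%50 else 10,k*s),(0,0,255),1)
    return o
m=np.zeros((600,800,3),np.uint8)
def put(o,x,y): m[y:y+o.shape[0],x:x+o.shape[1]]=o
put(cr(b,240,190,70,120,5),0,0)       # 350x600
put(cr(a,230,150,140,70,3),355,0)     # 420x210
put(cr(b,190,110,105,65,4),355,215)   # 420x260
put(cr(a,70,200,110,40,4),355,480) if 0 else put(cr(a,80,200,110,40,3),355,478)
cv2.imwrite('pics/m1.png',m)
E
```

```text
(no output)
```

View pics/m1.png

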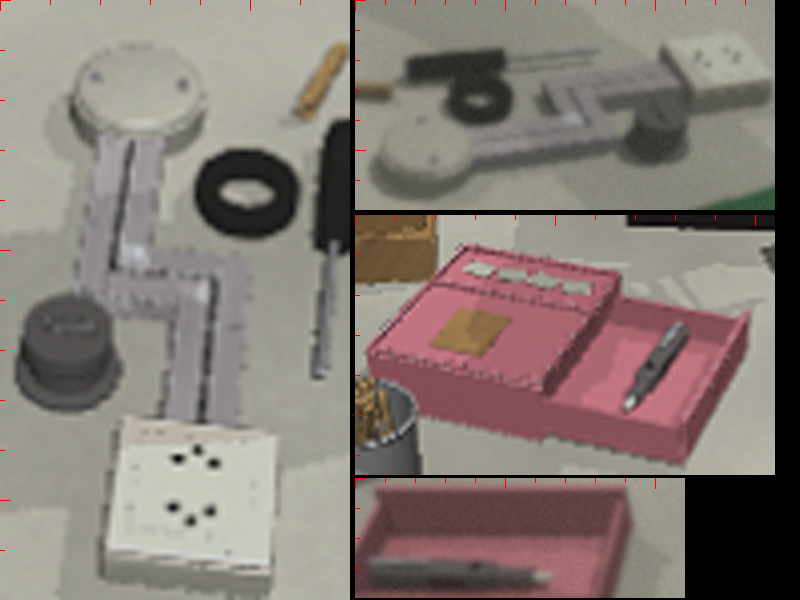

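The seam in the side view runs from the round box (266,219) through the corners (262,244) and (282,246) to the socket (281,274). The stub lies on world +x of the socket leg, so the socket is at end a. The tester's nose tip is at (258,157) and its tail at (272,138).

```bash
cat >> h.py <<'E'
S=np.array([[-.03,.11],[-.03,0],[.03,0],[.03,-.11]])
def fit2(M,P): # rigid 2d: P ~ R M + t
    M=np.array(M);P=np.array(P)[:,:2];a=M-M.mean(0);b=P-P.mean(0)
    th=np.arctan2((a[:,0]*b[:,1]-a[:,1]*b[:,0]).sum(),(a*b).sum());c,s=np.cos(th),np.sin(th);R=np.array([[c,-s],[s,c]])
    t=P.mean(0)-R@M.mean(0);return th,t,P-(M@R.T+t)
E
python3 - <<'E'
from h import *
np.set_printoptions(precision=4,suppress=True)
s=cam('scene');d=cam('side')
P=onz(d,[[280.6,274.4],[282.4,246],[262.4,244],[266.2,218.6]],.02)
print(P,np.linalg.norm(np.diff(P,axis=0),axis=1)); th,t,r=fit2(S,P);print('race',np.degrees(th),t,r)
T=onz(d,[[258.25,157.5],[271.75,137.5]],.022);print('tester side',T,np.linalg.norm(T[0]-T[1]))
# scene crop: nose(550,575), tail (370,573)
T=onz(s,[[80+195/3,200+97/3],[80+14/3,200+93/3]],.022);print('tester scene',T)
P2=onz(s,[[230+190/3,150+85/3],[230+217/3,150+118/3]],.02);print('corners scene',P2)
# tray rim corners side z=.044 / front top z=.055 ; housing rim top z=.062+
o=lambda x,y:[190+(x-355)/4,110+(y-215)/4]
print('front panel top corners',onz(d,[o(748,312),o(688,430)],.055))
print('housing front top corners',onz(d,[o(620,273),o(545,390)],.062))
print('housing back',onz(d,[o(465,246),o(370,350)],.062))
E
```

```text
[[0.4482 0.3252 0.02  ]
 [0.4471 0.223  0.02  ]
 [0.5048 0.2211 0.02  ]
 [0.5013 0.1139 0.02  ]] [0.1022 0.0577 0.1072]
race -1.1866015219346306 [0.4754 0.2208] [[ 0.0005 -0.0062]
 [ 0.0018  0.0016]
 [-0.0005  0.0009]
 [-0.0018  0.0037]]
tester side [[ 0.5546 -0.2181  0.022 ]
 [ 0.5116 -0.3722  0.022 ]] 0.15999223561655332
tester scene [[ 0.5601 -0.2184  0.022 ]
 [ 0.518  -0.3618  0.022 ]]
corners scene [[0.4425 0.2013 0.02  ]
 [0.4976 0.2078 0.02  ]]
front panel top corners [[ 0.445  -0.3497  0.055 ]
 [ 0.4942 -0.1351  0.055 ]]
housing front top corners [[ 0.5794 -0.4029  0.062 ]
 [ 0.6281 -0.175   0.062 ]]
housing back [[ 0.7501 -0.4447  0.062 ]
 [ 0.804  -0.2266  0.062 ]]
```

```bash
cat >> h.py <<'E'
from scipy.spatial.transform import Rotation as Ro
np.set_printoptions(precision=4,suppress=True)
def down(az): # tool down, tool x along azimuth az (deg)
    a=np.radians(az);x=np.array([np.cos(a),np.sin(a),0]);z=np.array([0,0,-1.]);return np.c_[x,np.cross(z,x),z]
def delta(Rt,pt,R0=None,p0=None):
    s=robot.get_state();R0=np.array(s['eef_rot']) if R0 is None else R0;p0=np.array(s['tcp_pos']) if p0 is None else p0
    return np.r_[Ro.from_matrix(R0.T@Rt).as_rotvec(degrees=True),R0.T@(np.array(pt)-p0)*100].round(2)
E
python3 - <<'E'
from h import *
s=robot.get_state();print(s['eef_rot'],s['tcp_pos'],s['grip_width'],s['clock'])
az=np.degrees(np.arctan2(.962,.273))
for a in(az,az-180): print(a,delta(down(a),[.532,-.303,.16]))
c=cam('wrist');R=np.array(s['eef_rot']);print('cam in tool',R.T@(-c[2].T@c[3]-s['tcp_pos']),(c[2]@R)[2])
E
```

```text
[[ 0.9027  0.4303 -0.0003]
 [ 0.4303 -0.9027  0.0008]
 [ 0.     -0.0009 -1.    ]] [ 0.3011 -0.6316  0.2134] 0.9975486021652517 0.15
74.156917882313 [ -0.05  -0.02 -48.67  34.99 -19.72   5.36]
-105.843082117687 [ -0.03   0.06 131.33  34.99 -19.72   5.36]
cam in tool [ 0.0838 -0.0008 -0.1688] [-0.2939  0.0003  0.9558]
```

Emit:
servo_tool --pt "0 0 -48.7 35 -19.7 3 60" --pt "0 0 -48.7 35 -19.7 3 60" --pt "0 0 -48.7 35 -19.7 3 60" --pt "0 0 -48.7 35 -19.7 3 60" --pt "0 0 -48.7 35 -19.7 3 60" --pt "0 0 -48.7 35 -19.7 3 60" --pt "0 0 -48.7 35 -19.7 3 60" --pt "0 0 -48.7 35 -19.7 3 60" --pt "0 0 -48.7 35 -19.7 3 60" --newtons 30

```text
clock: 1.27
tcp_pos: [0.532, -0.3039, 0.1839]
eef_rot: [[0.273, 0.962, -0.0], [0.962, -0.273, -0.0], [-0.0, -0.0, -1.0]]
ft_force: [0.2, -0.1, 0.1]
grip_width: 0.597
grasp_force: 0.0
```

```bash
python3 - <<'E'
from h import *
s=robot.get_state();print(s['joint_pos'],s['tcp_pos'])
w,c=shot('wrist','w1')
hsv=cv2.cvtColor(w,cv2.COLOR_RGB2HSV)
o=cv2.resize(w[:,:,::-1],(768,576))
for P in ([.532,-.303,.02],[.557,-.218,.02]):
    u=proj(c,P)[0]*1.5; cv2.circle(o,tuple(int(v) for v in u),4,(0,255,0),1)
cv2.imwrite('pics/w1b.png',o)
E
```

```text
[-0.5569  0.2819  1.9303 -0.0001  0.9295 -0.2808] [ 0.532  -0.3039  0.1839]
```

View pics/w1b.png

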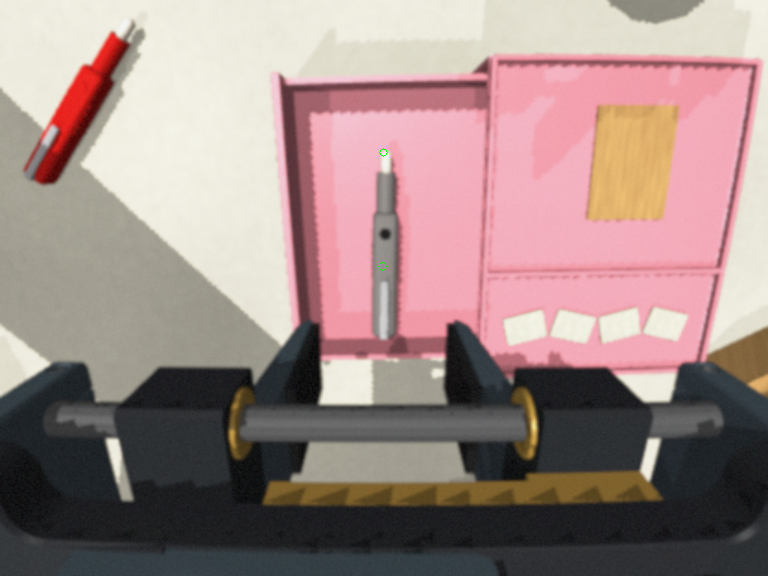

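The predicted balance point (383,265) and tip (384,152) fall on the pen, whose nose tip is at (387,150) and tail at (384,338). The aim is good to about 2 mm, so I descend and grip.

Emit:
servo_tool --pt "0 0 0 0 0.1 5 60" --pt "0 0 0 0 0.1 10 60" --pt "0 0 0 0 0.1 14 60" --pt "0 0 0 0 0.1 16 60" --pt "0 0 0 0 0.1 17.05 60" --pt "0 0 0 0 0.1 17.05 60" --pt "0 0 0 0 0.1 17.05 0" --pt "0 0 0 0 0.1 17.05 0" --pt "0 0 0 0 0.1 17.05 0" --pt "0 0 0 0 0.1 17.05 0" --pt "0 0 0 0 0.1 17.05 0" --pt "0 0 0 0 0.1 17.05 0" --newtons 35

```text
clock: 2.82
tcp_pos: [0.5335, -0.3038, 0.0137]
eef_rot: [[0.272, 0.962, 0.0], [0.962, -0.272, -0.0], [-0.0, 0.0, -1.0]]
ft_force: [-1.4, 1.6, 6.5]
grip_width: 0.215
grasp_force: 35.0
```

Emit:
servo_tool --pt "0 0 0 0 0 -3 0" --pt "0 0 0 0 0 -9 0" --pt "0 0 0 0 0 -15 0" --pt "0 0 -15.8 42 -7 -23.6 0" --pt "0 0 -15.8 42 -7 -23.6 0" --pt "0 0 -15.8 42 -7 -23.6 0" --pt "0 0 -15.8 42 -7 -23.6 0" --pt "0 0 -15.8 42 -7 -23.6 0" --pt "0 0 -15.8 42 -7 -23.6 0" --pt "0 0 -15.8 42 -7 -23.6 0" --pt "0 0 -15.8 42 -7 -23.6 0" --pt "0 0 -15.8 42 -7 -23.6 0"

```text
clock: 4.32
tcp_pos: [0.5801, 0.1192, 0.249]
eef_rot: [[-0.0, 1.0, -0.001], [1.0, 0.0, -0.0], [-0.0, -0.001, -1.0]]
ft_force: [0.7, 0.4, -0.8]
grip_width: 0.219
grasp_force: 35.0
```

```bash
python3 - <<'E'
from h import *
s=robot.get_state();print(s['joint_pos'],s['tcp_pos'])
w,c=shot('wrist','w2')
np.save('w2c.npy',np.array([c],object),allow_pickle=True); np.save('w2s.npy',np.array([s],object),allow_pickle=True)
o=cv2.resize(w[:,:,::-1],(768,576),interpolation=cv2.INTER_CUBIC)
cv2.imwrite('pics/w2b.png',o)
E
```

```text
[ 0.1634  0.1702  1.9349 -0.0002  1.0372  0.1632] [0.5801 0.1192 0.249 ]
```

View pics/w2b.png

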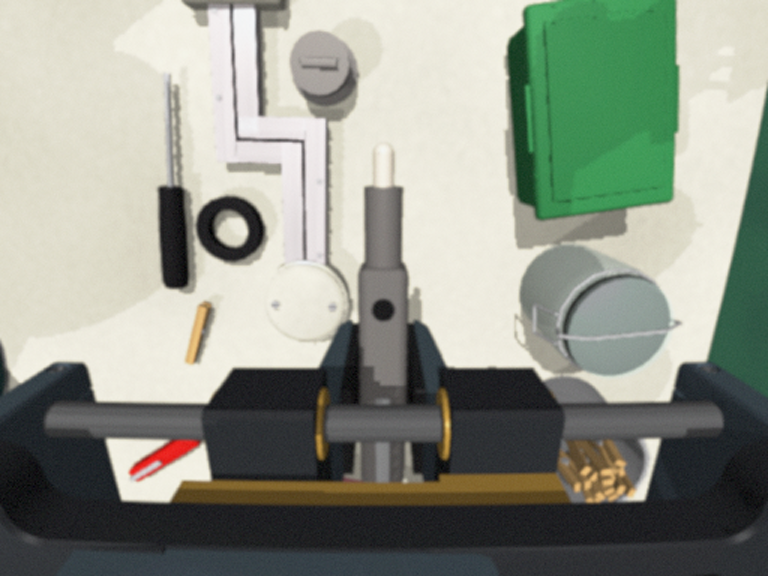

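The wrist view shows the whole seam: socket end (233,8), corner a (237,138), corner b (304,140), round-box end (304,262). The pen tip is at (384,144). I'll refine the seam with line fits and locate the tip in the tool frame.

```bash
python3 - <<'E'
from h import *
im=cv2.imread('pics/w2.png');g=cv2.cvtColor(im,cv2.COLOR_BGR2GRAY).astype(float)
c=cam('wrist');s=robot.get_state();R=np.array(s['eef_rot']);p=np.array(s['tcp_pos'])
def vert(r0,r1,c0,h=5):
    o=[]
    for r in range(r0,r1):
        w=g[r,c0-h:c0+h+1];w=np.clip(np.median(w)-10-w,0,None)
        if w.sum()>20:o.append([c0-h+(w*np.arange(2*h+1)).sum()/w.sum(),r])
    return np.array(o)
def hor(c0,c1,r0,h=5):
    o=[]
    for q in range(c0,c1):
        w=g[r0-h:r0+h+1,q];w=np.clip(np.median(w)-10-w,0,None)
        if w.sum()>20:o.append([q,r0-h+(w*np.arange(2*h+1)).sum()/w.sum()])
    return np.array(o)
A=vert(10,86,156);B=vert(100,168,203);C=hor(164,198,93)
L=[]
for q in(A,C,B):
    w=onz(c,q-.0,.02)[:,:2];vx,vy,x,y=cv2.fitLine(w.astype(np.float32),cv2.DIST_HUBER,0,.001,.001).ravel()
    L.append((np.array([vx,vy]),np.array([x,y])));print(len(q),np.degrees(np.arctan2(vy,vx)),x,y,w[0],w[-1])
def X(a,b):
    k=np.linalg.solve(np.c_[a[0],-b[0]],b[1]-a[1]);return a[1]+k[0]*a[0]
ca,cb=X(L[0],L[1]),X(L[1],L[2]);print('corners',ca,cb,np.linalg.norm(ca-cb))
v0,v2=[(l[0] if l[0][1]>0 else -l[0]) for l in(L[0],L[2])]
print('model pts',th:=fit2(S,[ca+.11*v0,ca,cb,cb-.11*v2]))
cy=[ca+.11*v0,cb-.11*v2];print(proj(c,[[*cy[0],.02],[*cy[1],.02]])*1.5)
# tip: axis plane at tool z=-.0065
t=onz(c,[[256.2,96.3]],p[2]+.0065)[0];print('tip tool',R.T@(t-p),t)
print('jar rim-ish top',onz(c,[[618/1.5,322/1.5]],.12),'tub near corner',onz(c,[[537/1.5,215/1.5]],.083))
E
```

```text
76 88.03014 0.45093113 0.283317 [0.4522 0.322 ] [0.4489 0.2313]
34 -1.5801171 0.4775332 0.22065917 [0.4575 0.2216] [0.5021 0.2198]
68 87.790215 0.505685 0.1493079 [0.5082 0.2113] [0.5045 0.1191]
corners [0.4488 0.2215] [0.5084 0.2198] 0.059624664
model pts (np.float64(-0.03682436473636774), array([0.4785, 0.2206]), array([[ 0.    , -0.0003],
       [ 0.0003, -0.0003],
       [-0.0001,  0.0003],
       [-0.0003,  0.0003]]))
[[230.2416   2.6989]
 [304.1183 259.8373]]
tip tool [ 0.0898  0.0003 -0.0065] [0.5805 0.2084 0.2554]
jar rim-ish top [[0.7609 0.0845 0.12  ]] tub near corner [[0.7023 0.1611 0.083 ]]
```

```bash
cat >> h.py <<'E'
RT,RY=np.array([.4785,.2206]),-.03682
def rw(x,y,z): c,s_=np.cos(RY),np.sin(RY);return np.array([RT[0]+c*x-s_*y,RT[1]+s_*x+c*y,z])
TIP=np.array([.0898,.0003,-.0065])
def dipped(az,d):
    D=down(az);return D@Ro.from_euler('y',d,degrees=True).as_matrix()
E
python3 - <<'E'
from h import *
R=dipped(15,40);print(R)
print('hover',delta(R,rw(-.03,.097,.10)-R@TIP), rw(-.03,.097,.10)-R@TIP)
for q in [(-.03,.097,.024),(-.03,0,.024),(.03,0,.024),(.03,-.097,.024),(.03,-.097,.12)]:
    print(q,(R.T@(rw(*q)-rw(-.03,.097,.10))*100).round(2))
E
```

```text
[[ 0.7399  0.2588  0.6209]
 [ 0.1983 -0.9659  0.1664]
 [ 0.6428  0.     -0.766 ]]
hover [-26.13  34.09  71.7   18.35 -19.04  21.17] [0.3896 0.3022 0.0373]
(-0.03, 0.097, 0.024) [-4.89  0.    5.82]
(-0.03, 0, 0.024) [-7.07  9.27  3.99]
(0.03, 0, 0.024) [-2.68 11.04  7.67]
(0.03, -0.097, 0.024) [-4.86 20.31  5.84]
(0.03, -0.097, 0.12) [ 1.31 20.31 -1.51]
```

```bash
sed -i "s/from_euler('y',d/from_euler('y',-d/" h.py
python3 - <<'E'
from h import *
R=dipped(15,40);print(R)
print('hover',delta(R,rw(-.03,.097,.10)-R@TIP), rw(-.03,.097,.10)-R@TIP)
for q in [(-.03,.097,.024),(-.03,0,.024),(.03,0,.024),(.03,-.097,.024),(.03,-.097,.12)]:
    print(q,(R.T@(rw(*q)-rw(-.03,.097,.10))*100).round(2))
E
```

```text
[[ 0.7399  0.2588 -0.6209]
 [ 0.1983 -0.9659 -0.1664]
 [-0.6428  0.     -0.766 ]]
hover [ 26.07 -33.99  71.72  18.13 -19.86   9.63] [0.3815 0.3    0.1527]
(-0.03, 0.097, 0.024) [4.89 0.   5.82]
(-0.03, 0, 0.024) [2.7  9.27 7.66]
(0.03, 0, 0.024) [ 7.09 11.04  3.97]
(0.03, -0.097, 0.024) [ 4.91 20.31  5.8 ]
(0.03, -0.097, 0.12) [-1.26 20.31 -1.55]
```

Emit:
servo_tool --pt "26.1 -34 71.7 18.1 -19.9 9.6 0" --pt "26.1 -34 71.7 18.1 -19.9 9.6 0" --pt "26.1 -34 71.7 18.1 -19.9 9.6 0" --pt "26.1 -34 71.7 18.1 -19.9 9.6 0" --pt "26.1 -34 71.7 18.1 -19.9 9.6 0" --pt "26.1 -34 71.7 18.1 -19.9 9.6 0" --pt "26.1 -34 71.7 18.1 -19.9 9.6 0" --pt "26.1 -34 71.7 18.1 -19.9 9.6 0" --pt "26.1 -34 71.7 18.1 -19.9 9.6 0" --pt "26.1 -34 71.7 18.1 -19.9 9.6 0" --pt "26.1 -34 71.7 18.1 -19.9 9.6 0" --pt "26.1 -34 71.7 18.1 -19.9 9.6 0"

```text
clock: 5.88
tcp_pos: [0.3814, 0.3006, 0.1537]
eef_rot: [[0.74, 0.26, -0.62], [0.2, -0.965, -0.166], [-0.642, -0.001, -0.767]]
ft_force: [-0.0, -0.8, -0.3]
grip_width: 0.217
grasp_force: 35.0
```

```bash
python3 - <<'E'
from h import *
s=robot.get_state();R=np.array(s['eef_rot']);p=np.array(s['tcp_pos']);print(s['joint_pos'],R,p)
print('tip pred',R@TIP+p,'want',rw(-.03,.097,.10))
T=rw(-.03,.097,.024);print((R.T@(T-(R@TIP+p))*100).round(2))
w,c=shot('wrist','w3');d,e=shot('side','d3')
def crop(im,c,P,h,k):
    u=proj(c,P)[0];x,y=(u-h).astype(int);x=max(0,min(x,512-2*h));y=max(0,min(y,384-2*h));q=cv2.resize(im[y:y+2*h,x:x+2*h,::-1],None,fx=k,fy=k,interpolation=cv2.INTER_CUBIC)
    for z in [P,rw(-.03,.097,.02),rw(-.03,0,.02)]:
        v=(proj(c,z)[0]-[x,y])*k;cv2.circle(q,tuple(int(a) for a in v),4,(0,0,255),1)
    print(x,y,k,u);return q
P=R@TIP+p
a=crop(w,c,P,100,2);b=crop(d,e,P,50,4);cv2.imwrite('pics/m3.png',np.hstack([a,b]))
E
```

```text
[0.5263 0.4599 1.8852 0.169  1.4773 1.7578] [[ 0.7403  0.2605 -0.6197]
 [ 0.2004 -0.9655 -0.1664]
 [-0.6417 -0.001  -0.767 ]] [0.3814 0.3006 0.1537]
tip pred [0.452  0.3194 0.1011] want [0.4521 0.3186 0.1   ]
[4.94 0.08 5.92]
156 0 2 [256.9425  97.2621]
231 202 4 [281.0531 252.4044]
```

View pics/m3.png

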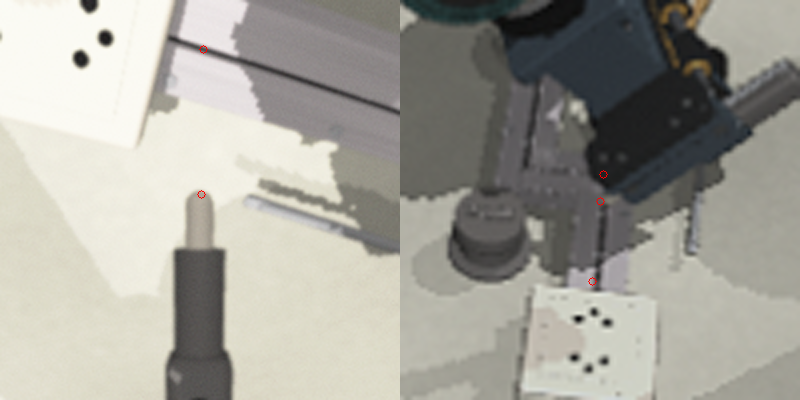

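The wrist view shows the predicted tip (202,194) on the pen tip, and the predicted seam start (203,49) on the seam. The side view agrees to about 1 mm. I'll descend to the start.

Emit:
servo_tool --pt "0 0 0 1 0.05 1.2 0" --pt "0 0 0 2 0.08 2.4 0" --pt "0 0 0 3 0.08 3.6 0" --pt "0 0 0 3.9 0.08 4.7 0" --pt "0 0 0 4.5 0.08 5.4 0" --pt "0 0 0 4.75 0.08 5.7 0" --pt "0 0 0 4.9 0.08 5.88 0" --pt "0 0 0 4.9 0.08 5.88 0"

```text
clock: 6.98
tcp_pos: [0.3816, 0.2997, 0.077]
eef_rot: [[0.74, 0.259, -0.62], [0.199, -0.966, -0.166], [-0.642, -0.001, -0.767]]
ft_force: [-0.6, 0.4, -0.1]
grip_width: 0.219
grasp_force: 35.0
```

```bash
python3 - <<'E'
from h import *
s=robot.get_state();R=np.array(s['eef_rot']);p=np.array(s['tcp_pos']);P=R@TIP+p
c_,s_=np.cos(RY),np.sin(RY);M=np.array([[c_,-s_],[s_,c_]])
print('tip',P,'in raceway',M.T@(P[:2]-RT),P[2],s['ft_force'])
for q in [(-.03,.08),(-.03,0),(.03,0),(.03,-.097)]: print(q,(R.T@(rw(*q,.0240)-P)*100).round(2))
w,c=shot('wrist','w4')
u=proj(c,P)[0];x,y=(u-75).astype(int);y=max(y,0);k=4
q=cv2.resize(w[y:y+150,x:x+150,::-1],None,fx=k,fy=k,interpolation=cv2.INTER_CUBIC)
for z in [P,rw(-.03,.097,.02),rw(-.03,.11,.02)]:cv2.circle(q,tuple(int(a) for a in (proj(c,z)[0]-[x,y])*k),4,(0,0,255),1)
cv2.imwrite('pics/w4b.png',q)
E
```

```text
tip [0.4522 0.3184 0.0244] in raceway [-0.0299  0.0968] 0.024368327244692338 [-0.6159  0.4191 -0.0527]
(-0.03, 0.08) [-0.37  1.6   0.35]
(-0.03, 0) [-2.18  9.25  1.86]
(0.03, 0) [ 2.22 11.01 -1.82]
(0.03, -0.097) [ 0.02 20.28  0.01]
```

View pics/w4b.png

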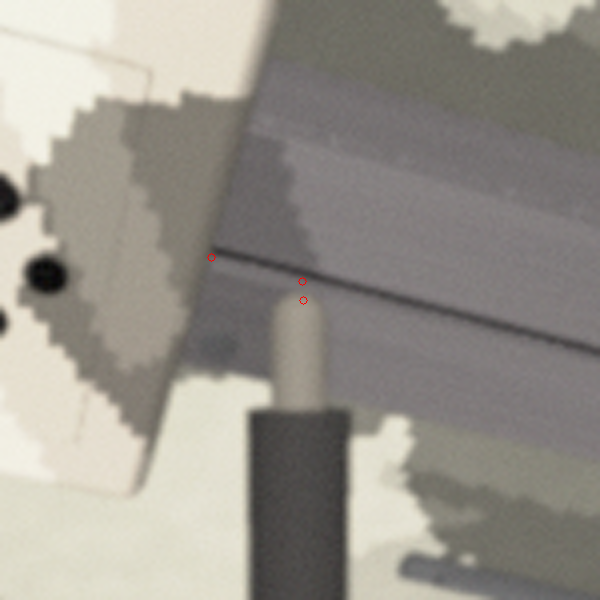

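The tip sits over the seam start with about 4 mm of height, and the seam matches the prediction within about 1 mm. I start the slow pass at 4 mm per row (32 mm/s).

Emit:
servo_tool --pt "0 0 0 -0.09 0.38 0.08 0" --pt "0 0 0 -0.18 0.76 0.15 0" --pt "0 0 0 -0.27 1.15 0.23 0" --pt "0 0 0 -0.36 1.53 0.31 0" --pt "0 0 0 -0.45 1.91 0.38 0" --pt "0 0 0 -0.54 2.29 0.46 0" --pt "0 0 0 -0.63 2.68 0.54 0" --pt "0 0 0 -0.72 3.06 0.61 0" --pt "0 0 0 -0.81 3.44 0.69 0" --pt "0 0 0 -0.9 3.82 0.77 0" --pt "0 0 0 -0.99 4.21 0.84 0" --pt "0 0 0 -1.08 4.59 0.92 0"

```text
clock: 8.52
tcp_pos: [0.3797, 0.2514, 0.0768]
eef_rot: [[0.74, 0.259, -0.621], [0.199, -0.966, -0.166], [-0.642, -0.0, -0.766]]
ft_force: [-0.2, 0.3, -0.5]
grip_width: 0.212
grasp_force: 35.0
```

Emit:
servo_tool --pt "0 0 0 -0.09 0.39 0.08 0" --pt "0 0 0 -0.18 0.78 0.16 0" --pt "0 0 0 -0.27 1.16 0.24 0" --pt "0 0 0 -0.37 1.55 0.31 0" --pt "0 0 0 -0.46 1.94 0.39 0" --pt "0 0 0 -0.55 2.33 0.47 0" --pt "0 0 0 -0.64 2.72 0.55 0" --pt "0 0 0 -0.73 3.1 0.63 0" --pt "0 0 0 -0.82 3.49 0.71 0" --pt "0 0 0 -0.91 3.88 0.78 0" --pt "0 0 0 -1 4.27 0.86 0" --pt "0 0 0 -1.1 4.66 0.94 0"

```text
clock: 10.02
tcp_pos: [0.3778, 0.2026, 0.0766]
eef_rot: [[0.74, 0.259, -0.621], [0.199, -0.966, -0.166], [-0.642, -0.0, -0.766]]
ft_force: [0.3, -0.3, -1.0]
grip_width: 0.217
grasp_force: 35.0
```

```bash
cat > chk.py <<'E'
from h import *
s=robot.get_state();R=np.array(s['eef_rot']);p=np.array(s['tcp_pos']);P=R@TIP+p
c_,s_=np.cos(RY),np.sin(RY);M=np.array([[c_,-s_],[s_,c_]])
print('tip in raceway',M.T@(P[:2]-RT),P[2],s['ft_force'],s['clock'])
for q in [(-.03,0),(.03,0),(.03,-.097)]: print(q,(R.T@(rw(*q,.0240)-P)*100).round(2))
w,c=shot('wrist')
u=proj(c,P)[0];x,y=(u-50).astype(int);y=max(y,0);k=4
q=cv2.resize(w[y:y+100,x:x+100,::-1],None,fx=k,fy=k,interpolation=cv2.INTER_CUBIC)
for z in [P]:cv2.circle(q,tuple(int(a) for a in (proj(c,z)[0]-[x,y])*k),4,(0,0,255),1)
import time;cv2.imwrite('pics/chk%d.png'%(s['clock']*100),q)
E
python3 chk.py; ls pics
```

```text
tip in raceway [-0.0301 -0.0004] 0.023896554040446986 [ 0.2648 -0.3493 -1.0032] 10.025
(-0.03, 0) [ 0.01 -0.03 -0.02]
(0.03, 0) [ 4.41  1.73 -3.71]
(0.03, -0.097) [ 2.21 11.   -1.87]
chk1002.png
d0.png
d3.png
m0.png
m1.png
m3.png
s0.png
w0.png
w1.png
w1b.png
w2.png
w2b.png
w3.png
w4.png
w4b.png
```

View pics/chk1002.png

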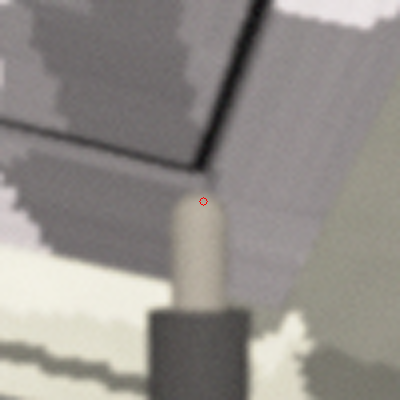

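The corner is at (197,168) and the tip at (198,193), so the tip is about 1 mm short at most. I continue across the step and along the last leg.

Emit:
servo_tool --pt "0 0 0 0.3 0.12 -0.25 0" --pt "0 0 0 0.59 0.23 -0.5 0" --pt "0 0 0 0.88 0.35 -0.74 0" --pt "0 0 0 1.18 0.46 -0.99 0" --pt "0 0 0 1.47 0.58 -1.24 0" --pt "0 0 0 1.77 0.69 -1.48 0" --pt "0 0 0 2.06 0.81 -1.73 0" --pt "0 0 0 2.36 0.92 -1.98 0" --pt "0 0 0 2.65 1.04 -2.22 0" --pt "0 0 0 2.94 1.15 -2.47 0" --pt "0 0 0 3.24 1.27 -2.72 0" --pt "0 0 0 3.53 1.38 -2.97 0"

```text
clock: 11.58
tcp_pos: [0.4262, 0.2016, 0.0767]
eef_rot: [[0.74, 0.259, -0.62], [0.199, -0.966, -0.166], [-0.642, -0.0, -0.766]]
ft_force: [-0.7, 0.1, -0.1]
grip_width: 0.219
grasp_force: 35.0
```

Emit:
servo_tool --pt "0 0 0 0.3 0.12 -0.25 0" --pt "0 0 0 0.6 0.23 -0.5 0" --pt "0 0 0 0.9 0.35 -0.75 0" --pt "0 0 0 0.81 0.73 -0.67 0" --pt "0 0 0 0.72 1.11 -0.6 0" --pt "0 0 0 0.63 1.5 -0.52 0" --pt "0 0 0 0.54 1.88 -0.45 0" --pt "0 0 0 0.45 2.26 -0.37 0" --pt "0 0 0 0.36 2.64 -0.29 0" --pt "0 0 0 0.27 3.02 -0.22 0" --pt "0 0 0 0.18 3.41 -0.14 0" --pt "0 0 0 0.08 3.79 -0.06 0"

```text
clock: 13.08
tcp_pos: [0.4367, 0.1649, 0.0766]
eef_rot: [[0.74, 0.259, -0.621], [0.199, -0.966, -0.166], [-0.642, -0.0, -0.766]]
ft_force: [-0.2, 0.1, -1.1]
grip_width: 0.22
grasp_force: 35.0
```

```bash
python3 chk.py
```

```text
tip in raceway [ 0.0301 -0.0359] 0.023893985145658 [-0.2056  0.064  -1.0919] 13.075
(-0.03, 0) [-3.6 -5.2  3. ]
(0.03, 0) [ 0.8  -3.44 -0.68]
(0.03, -0.097) [-1.4   5.83  1.15]
```

Emit:
servo_tool --pt "0 0 0 -0.09 0.38 0.08 0" --pt "0 0 0 -0.18 0.76 0.15 0" --pt "0 0 0 -0.28 1.15 0.23 0" --pt "0 0 0 -0.37 1.53 0.3 0" --pt "0 0 0 -0.46 1.91 0.38 0" --pt "0 0 0 -0.55 2.29 0.45 0" --pt "0 0 0 -0.64 2.67 0.53 0" --pt "0 0 0 -0.73 3.06 0.6 0" --pt "0 0 0 -0.83 3.44 0.68 0" --pt "0 0 0 -0.92 3.82 0.75 0" --pt "0 0 0 -1.01 4.2 0.83 0" --pt "0 0 0 -1.1 4.58 0.9 0"

```text
clock: 14.62
tcp_pos: [0.4349, 0.117, 0.0768]
eef_rot: [[0.74, 0.259, -0.621], [0.199, -0.966, -0.166], [-0.642, -0.0, -0.766]]
ft_force: [0.7, 0.0, -1.2]
grip_width: 0.22
grasp_force: 35.0
```

Emit:
servo_tool --pt "0 0 0 -0.09 0.38 0.08 0" --pt "0 0 0 -0.18 0.76 0.15 0" --pt "0 0 0 -0.3 1.25 0.25 0" --pt "0 0 0 -0.3 1.25 0.25 0" --pt "0 0 0 -0.3 1.25 0.25 0" --pt "0 0 0 -0.3 1.25 0.25 0"

```text
clock: 15.38
tcp_pos: [0.4344, 0.1043, 0.0768]
eef_rot: [[0.74, 0.259, -0.62], [0.199, -0.966, -0.166], [-0.642, -0.0, -0.766]]
ft_force: [-0.3, 0.5, -1.0]
grip_width: 0.212
grasp_force: 35.0
```

```bash
python3 chk.py; python3 - <<'E'
from h import *
# tray front line from w1 picture is pre-move; use stored numbers: hover pose above the tray after lifting 12cm
s=robot.get_state();R=np.array(s['eef_rot']);p=np.array(s['tcp_pos'])
up=p+[0,0,.14]
Rt=down(75);print('up',delta(R,up),'then from up:',delta(Rt,[.530,-.305,.22],R,up))
E
```

```text
tip in raceway [ 0.03   -0.0966] 0.02410259548424351 [-0.343   0.5416 -0.9754] 15.375
(-0.03, 0) [ -2.2  -11.     1.87]
(0.03, 0) [ 2.19 -9.23 -1.82]
(0.03, -0.097) [-0.01  0.04  0.02]
up [  0.     0.     0.    -8.99  -0.01 -10.73] then from up: [-20.91  36.18 -57.41  -1.28  42.01   0.63]
```

The full seam is traversed. Now I lift and carry the tester back over the tray.

Emit:
servo_tool --pt "0 0 0 -1.3 0 -1.5 0" --pt "0 0 0 -4 0 -4.8 0" --pt "0 0 0 -6.7 0 -8 0" --pt "0 0 0 -9 0 -10.7 0" --pt "0 0 0 -9 0 -10.7 0"

```text
clock: 16.05
tcp_pos: [0.4353, 0.1044, 0.2197]
eef_rot: [[0.743, 0.259, -0.617], [0.2, -0.966, -0.165], [-0.638, -0.0, -0.77]]
ft_force: [-0.4, -0.5, -2.3]
grip_width: 0.218
grasp_force: 35.0
```

Emit:
servo_tool --pt "-20.9 36.2 -57.4 -1.3 42 0.6 0" --pt "-20.9 36.2 -57.4 -1.3 42 0.6 0" --pt "-20.9 36.2 -57.4 -1.3 42 0.6 0" --pt "-20.9 36.2 -57.4 -1.3 42 0.6 0" --pt "-20.9 36.2 -57.4 -1.3 42 0.6 0" --pt "-20.9 36.2 -57.4 -1.3 42 0.6 0" --pt "-20.9 36.2 -57.4 -1.3 42 0.6 0" --pt "-20.9 36.2 -57.4 -1.3 42 0.6 0" --pt "-20.9 36.2 -57.4 -1.3 42 0.6 0" --pt "-20.9 36.2 -57.4 -1.3 42 0.6 0" --pt "-20.9 36.2 -57.4 -1.3 42 0.6 0"

```text
clock: 17.42
tcp_pos: [0.5298, -0.3038, 0.2201]
eef_rot: [[0.258, 0.966, -0.0], [0.966, -0.258, 0.0], [0.0, -0.0, -1.0]]
ft_force: [1.1, 0.2, -1.4]
grip_width: 0.215
grasp_force: 35.0
```

```bash
python3 - <<'E'
from h import *
s=robot.get_state();R=np.array(s['eef_rot']);p=np.array(s['tcp_pos']);print(s['joint_pos'],p,s['clock'])
w,c=shot('wrist','w5')
o=cv2.resize(w[:,:,::-1],(768,576),interpolation=cv2.INTER_CUBIC)
for z in ([.530,-.305,.01],[.4712,-.242,.055],[.445,-.3497,.055],[.4942,-.1351,.055]):
    cv2.circle(o,tuple(int(a) for a in proj(c,z)[0]*1.5),4,(0,255,0),1)
cv2.imwrite('pics/w5b.png',o)
E
```

```text
[-0.5588  0.2338  1.9159  0.0001  0.9923 -0.2978] [ 0.5298 -0.3038  0.2201] 17.425
```

View pics/w5b.png

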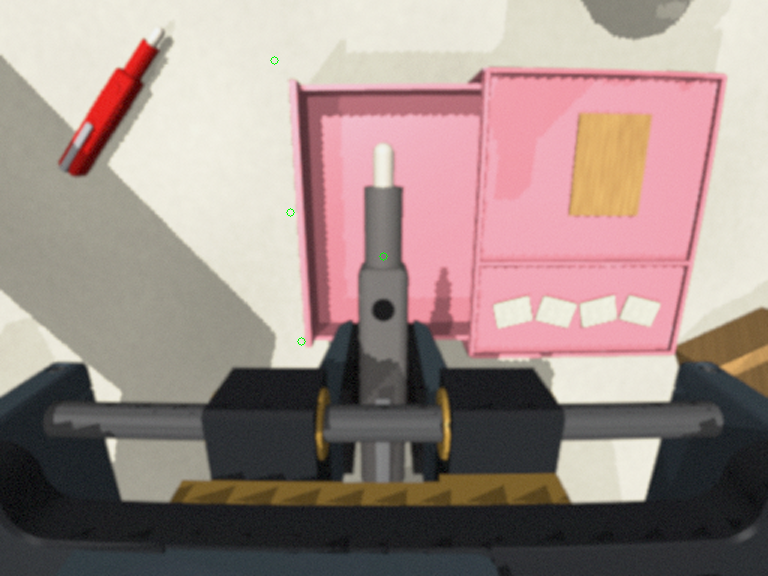

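The tester hangs over the middle of the tray. The front panel's outer top corners are at (292,82) and (308,345). I'll lower and release while computing the push line.

Emit:
servo_tool --pt "0 0 0 0 0 5 0" --pt "0 0 0 0 0 10 0" --pt "0 0 0 0 0 15 0" --pt "0 0 0 0 0 18 0" --pt "0 0 0 0 0 19.6 0" --pt "0 0 0 0 0 20.3 0" --pt "0 0 0 0 0 20.55 0" --pt "0 0 0 0 0 20.55 0" --pt "0 0 0 0 0 20.55 50" --pt "0 0 0 0 0 20.55 50" --pt "0 0 0 0 0 20.55 50" --pt "0 0 0 0 0 20.55 50"

```text
clock: 18.98
tcp_pos: [0.5298, -0.3051, 0.0148]
eef_rot: [[0.259, 0.966, 0.0], [0.966, -0.259, 0.0], [0.0, 0.0, -1.0]]
ft_force: [0.3, 0.0, 0.1]
grip_width: 0.499
grasp_force: 0.0
```

Emit:
servo_tool --pt "0 0 0 0 0 -3 50" --pt "0 0 0 0 0 -8 50" --pt "0 0 0 0 0 -14 50" --pt "0 0 0 0 0 -20 50" --pt "0 0 0 0 0 -20 50"

```text
clock: 19.6
tcp_pos: [0.5319, -0.3065, 0.2197]
eef_rot: [[0.259, 0.966, 0.007], [0.966, -0.259, -0.004], [-0.002, 0.008, -1.0]]
ft_force: [0.2, -1.7, -0.2]
grip_width: 0.499
grasp_force: 0.0
```

```bash
python3 - <<'E'
from h import *
s=robot.get_state();R=np.array(s['eef_rot']);p=np.array(s['tcp_pos']);print(p,s['clock'])
w,c=shot('wrist','w6')
# same pose as w5 within mm
F=onz(c,np.array([[292,82],[308,345]])/1.5,.055);H=onz(c,np.array([[487,70],[471,352]])/1.5,.062)
print('panel',F,np.linalg.norm(F[0]-F[1]),'housing',H,np.linalg.norm(H[0]-H[1]))
u=(F[0]-F[1])[:2];u/=np.linalg.norm(u);v=(H[0]-H[1])[:2];v/=np.linalg.norm(v);n=np.array([u[1],-u[0]])
print('az',np.degrees(np.arctan2(u[1],u[0])),np.degrees(np.arctan2(v[1],v[0])),'open',((H.mean(0)-F.mean(0))[:2])@n, 'mid panel',F.mean(0)[:2],'home',H.mean(0))
hsv=cv2.cvtColor(w,cv2.COLOR_RGB2HSV)
o=cv2.resize(w[:,:,::-1],(768,576),interpolation=cv2.INTER_CUBIC)
cv2.imwrite('pics/w6b.png',o)
E
```

```text
[ 0.5319 -0.3065  0.2197] 19.6
panel [[ 0.5054 -0.1558  0.055 ]
 [ 0.4529 -0.3568  0.055 ]] 0.20771754206523937 housing [[ 0.642  -0.1852  0.062 ]
 [ 0.5866 -0.3968  0.062 ]] 0.2187453231673705
az 75.3603133400525 75.3214695186327 open 0.13958678083004664 mid panel [ 0.4791 -0.2563] home [ 0.6143 -0.291   0.062 ]
```

Emit:
servo_tool --pt "0 0 0 1.5 -5 0 20" --pt "0 0 0 3.4 -11.7 0 0" --pt "0 0 0 3.4 -11.7 0 0" --pt "0 0 0 3.4 -11.7 4 0" --pt "0 0 0 3.4 -11.7 9 0" --pt "0 0 0 3.4 -11.7 14 0" --pt "0 0 0 3.4 -11.7 18.7 0" --pt "0 0 0 3.4 -11.7 18.7 0"

```text
clock: 20.65
tcp_pos: [0.4233, -0.2406, 0.0243]
eef_rot: [[0.259, 0.966, -0.006], [0.966, -0.259, 0.004], [0.002, -0.007, -1.0]]
ft_force: [-0.6, 0.5, 0.8]
grip_width: 0.002
grasp_force: 0.0
```

View pics/w6b.png

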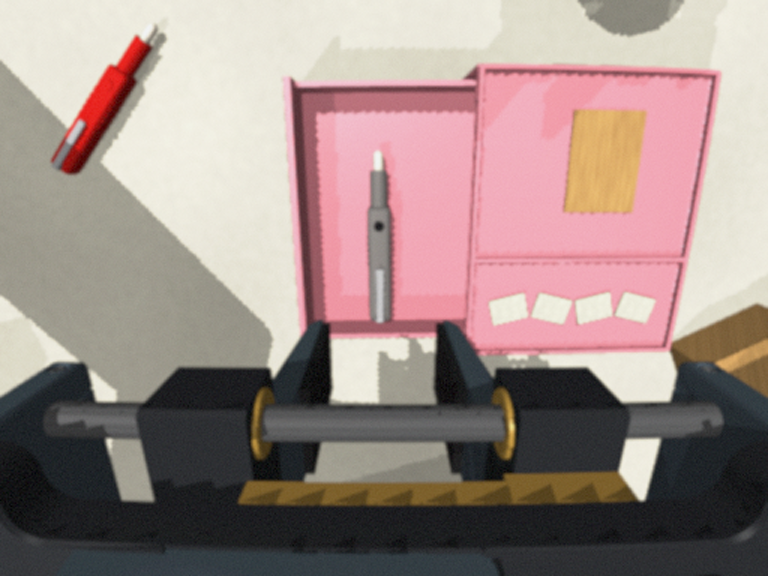

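The tester lies flat in the tray, tip at (379,155) and tail at (380,320). Now I push the tray gently.

Emit:
servo_tool --pt "0 0 0 0 1.5 0 0" --pt "0 0 0 0 3 0 0" --pt "0 0 0 0 4 0 0" --pt "0 0 0 0 4.6 0 0" --pt "0 0 0 0 5.4 0 0" --pt "0 0 0 0 6.4 0 0" --pt "0 0 0 0 7.5 0 0" --pt "0 0 0 0 8.6 0 0" --pt "0 0 0 0 9.7 0 0" --pt "0 0 0 0 10.8 0 0" --pt "0 0 0 0 11.9 0 0" --pt "0 0 0 0 13 0 0"

```text
clock: 22.15
tcp_pos: [0.5518, -0.2758, 0.0276]
eef_rot: [[0.259, 0.966, 0.0], [0.966, -0.259, 0.0], [0.0, -0.0, -1.0]]
ft_force: [-0.5, 2.0, 0.2]
grip_width: 0.003
grasp_force: 0.7
```

Emit:
servo_tool --pt "0 0 0 0 1 0 0" --pt "0 0 0 0 1.9 0 0" --pt "0 0 0 0 2.7 0 0" --pt "0 0 0 0 3.4 0 0" --pt "0 0 0 0 3.9 0 0" --pt "0 0 0 0 4.2 0 0" --pt "0 0 0 0 4.4 0 0"

```text
clock: 23.02
tcp_pos: [0.5937, -0.2871, 0.0277]
eef_rot: [[0.259, 0.966, 0.0], [0.966, -0.259, 0.0], [0.0, 0.0, -1.0]]
ft_force: [-1.7, 1.1, 0.2]
grip_width: 0.002
grasp_force: 0.5
```

Emit:
servo_tool --pt "0 0 0 0 0.15 0 0" --pt "0 0 0 0 0.3 0 0" --pt "0 0 0 0 0.4 0 0" --pt "0 0 0 0 0.5 0 0" --pt "0 0 0 0 0.6 0 0"

```text
clock: 23.65
tcp_pos: [0.5965, -0.2877, 0.0275]
eef_rot: [[0.259, 0.966, -0.006], [0.966, -0.259, 0.003], [0.001, -0.007, -1.0]]
ft_force: [-26.3, 4.7, 24.0]
grip_width: 0.004
grasp_force: 14.8
```

Emit:
servo_tool --pt "0 0 0 0 0.1 0 0" --pt "0 0 0 0 0.2 0 0" --pt "0 0 0 0 0.2 0 0"

```text
clock: 24.02
tcp_pos: [0.5965, -0.2877, 0.0275]
eef_rot: [[0.259, 0.966, -0.01], [0.966, -0.259, 0.004], [0.001, -0.011, -1.0]]
ft_force: [-38.0, 7.6, 33.0]
grip_width: 0.004
grasp_force: 20.7
```

Emit:
servo_tool --pt "0 0 0 0 -1 0 0" --pt "0 0 0 0 -4 0 0" --pt "0 0 0 0 -7 0 0" --pt "0 0 0 0 -7 -6 0" --pt "0 0 0 0 -7 -12 0" --pt "0 0 0 0 -5 -17 0" --pt "0 0 0 0 0 -19 0" --pt "0 0 0 -3 0 -19 0" --pt "0 0 0 -6 0 -19 0" --pt "0 0 0 -6 0 -19 0" --pt "0 0 0 -6 0 -19 0"

```text
clock: 25.4
tcp_pos: [0.5858, -0.3468, 0.2176]
eef_rot: [[0.259, 0.966, 0.0], [0.966, -0.259, 0.0], [0.0, 0.0, -1.0]]
ft_force: [0.8, 0.2, -0.6]
grip_width: 0.008
grasp_force: 0.0
```

```bash
python3 - <<'E'
from h import *
s=robot.get_state();print(s['tcp_pos'],s['clock'],s['ft_force'])
w,c=shot('wrist','w7');n=np.array([.9676,-.2528])
def left(im,rows):
    hsv=cv2.cvtColor(im,cv2.COLOR_RGB2HSV);m=((hsv[...,0]>160)|(hsv[...,0]<4))&(hsv[...,1]>70);o=[]
    for r in rows:
        x=np.where(np.convolve(m[r,150:480],np.ones(6),'valid')==6)[0]
        if len(x):o.append([150+x[0],r,150+x[-1]+5])
    return np.array(o,float)
o=left(w,range(20,225,12));L=o[:,:2];Rr=o[:,[2,1]]
print(np.c_[o,onz(c,L,.055)[:,:2]@n,onz(c,L,.062)[:,:2]@n,onz(c,Rr,.062)[:,:2]@n])
# brightness profile along a mid row near the left edge
for r in (80,120,160): 
    q=[k for k in o if abs(k[1]-r)<7][0];r=int(q[1]);x=int(q[0]);print(r,x,w[r,x-4:x+22].astype(int).tolist())
E
```

```text
[ 0.5858 -0.3468  0.2176] 25.4 [ 0.7953  0.1669 -0.6374]
[[264.      20.     431.       0.665    0.6647   0.841 ]
 [313.      32.     430.       0.7172   0.7159   0.8414]
 [313.      44.     429.       0.7177   0.7163   0.8419]
 [312.      56.     427.       0.7171   0.7157   0.8413]
 [261.      68.     426.       0.6617   0.6615   0.8418]
 [261.      80.     418.       0.6617   0.6615   0.8344]
 [261.      92.     416.       0.6617   0.6615   0.8339]
 [260.     104.     421.       0.6605   0.6604   0.8416]
 [260.     116.     414.       0.6605   0.6603   0.8353]
 [260.     128.     418.       0.6604   0.6603   0.842 ]
 [261.     140.     416.       0.6616   0.6614   0.8416]
 [261.     152.     414.       0.6616   0.6614   0.8413]
 [262.     164.     412.       0.6627   0.6626   0.8411]
 [262.     176.     410.       0.6627   0.6626   0.8409]
 [262.     188.     403.       0.6627   0.6626   0.8344]
 [262.     200.     407.       0.6627   0.6626   0.8418]
 [262.     212.     405.       0.6627   0.6626   0.8417]]
80 261 [[209, 206, 187], [204, 201, 182], [187, 178, 165], [161, 135, 129
[... 578 characters left out ...]
 137, 149], [222, 153, 166], [223, 158, 172], [222, 159, 171], [224, 161, 174], [224, 160, 173], [224, 160, 173], [225, 162, 176], [223, 161, 174], [223, 158, 170], [221, 159, 172], [222, 161, 172], [222, 159, 172], [224, 162, 173], [224, 160, 172]]
164 262 [[217, 212, 193], [202, 199, 182], [177, 160, 149], [171, 124, 129], [199, 131, 143], [217, 142, 153], [214, 135, 148], [211, 129, 143], [220, 137, 148], [222, 145, 157], [222, 150, 161], [222, 150, 162], [223, 153, 165], [223, 153, 167], [223, 151, 166], [224, 157, 167], [223, 152, 164], [221, 151, 163], [224, 153, 167], [224, 154, 167], [222, 153, 165], [224, 153, 166], [224, 154, 168], [223, 154, 165], [226, 157, 168], [225, 158, 169]]
```

The closed outline measures 180 mm, which is the housing's own length, so the panel is flush. The push also ended at a hard stop, and the arm is now clear of everything.

```bash
python3 -c "
from workcell import robot
print(robot.sign_off())"
```

```text
the job is handed in; nothing more can be done
None
```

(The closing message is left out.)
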